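# Wobble test on the thread stand

### The arm

A 6-joint arm with a two-finger parallel gripper is mounted at the origin on the work surface. World frame = base frame: x ahead of the robot, y to its left, z up, the work surface at z = 0. Lengths are in m, angles in degrees, forces in N, time in s.
With the tool pointing down it reaches from about 0.4 to 0.825 m from the base axis. Payload 7 kg.
Tool frame: the origin (TCP) lies on the mounting face of the last link; the fingertips stand 178 mm ahead of it and the grasp point (between the pads) lies 159 mm ahead of it; z points along the fingers, y is the line along which they close (so a half turn about z gives the same grasp; the last joint's range is limited). The gripper opens to 88 mm and grips with 3 to 60 N. Pads are 19 mm wide; open, the fingers measure 130 mm over their backs; the gripper's body (78 mm by 193 mm) begins 47 mm behind the grasp point.
Start: joints at [86.809, 20.546, 0.682, 0, -70.136, -16.507], TCP at [0.228, 0.635, 0.405] pointing down, gripper open.
Joint ranges: [-176.03, 176.03], [-82.01, 121.73], [-58.28, 71.71], [-173.87, 95.51], [-174.79, -0.11], [-173.66, 173.66]. Speed limits (degrees/s): [136.94, 136.94, 172.46, 180, 180, 180].

### API

Orientations are given as a 3x3 rotation matrix whose columns are the frame's x, y, z axes.
In Python, from bench import manip gives the robot as it stands.
- The arm moves only by the tool step_arm, never from a script. Its argument "moves" is a list of rows, each an object with "linear": the shift along the tool's x, y, z scaled (see below), a list of three; "twist": the turn, a rotation vector about the tool's x, y, z scaled (see below), a list of three; "gripper": the opening, from 0 (shut) to 1 (fully open). A call has 1 to 8 rows; each row is the pose to reach, as a shift and turn from the pose commanded when the call began, along the tool's axes at that moment; what a row does not reach only later rows make up. The controller multiplies each number of a shift by 150 mm and each number of a turn by 90 degrees. A row lasts 1/12 s, in which the tool goes at most 41.7 mm and 7.16 degrees, less where a joint would pass 70% of its speed; a pose out of reach is approached as far as the arm can. A call with a number of a shift or a turn outside -1 to 1 is refused whole. A call with a gripper value outside its range is refused whole. The fingers move at their own pace and stop on an object; "force" is the grip in N (left out, the last holds). Time passes only in rows, so rows that repeat a pose let the fingers close. It gives the time, the measured TCP pose, the force, the opening and the grip force at its end, in the units of the state.
- manip.read_state(): the state, without advancing time (a new reading comes with each control period).
- manip.get_image(name): name is "side" or "top"; returns (picture, depth): 420x560x3 uint8, red, green, blue; 420x560 float32, m along the optical axis (not along the pixel's ray), 0 where there is no reading.
- manip.camera_info(name): a dict with "fx", "fy", "cx", "cy" (pixels), "k1" (the pictures are not rectified: a ray, as slopes to the right and down, at radius r is drawn at 1 + k1 r^2 times it, then the intrinsics apply), "position" and "orientation" of the camera in the world. Camera axes: x right, y down, z forward; pixel columns grow to the right and rows downward; lengths in m; the calibration is good to about 2 mm. A picture is of the moment at which its call begins. camera_info takes no time and is no camera call.
- manip.job_done(): hands the job in; it is judged then, once.
The state is a dict: "time": time; "joint_positions": joint angles; "joint_vel": joint speeds; "joint_efforts": joint torques, N m; "ee_pos": TCP position; "ee_rot": TCP orientation; "contact_force": force on the tool from outside, world axes, zero at the start; "moment": the same for the moment, N m; "width": opening from 0.0 (shut) to 1.0 (fully open); "finger_force": force on a finger pad.
Only numpy, scipy, OpenCV 4.12 (cv2) and the standard library are available. Lean on these libraries where they do the work, as an engineer would, in place of code of your own. Each camera call takes 0.05 s, during which the arm holds its last target. There are 200 camera calls.

### The job

The tall ball-headed peg in the middle of the thread stand is suspected of being loose. Leaving its foot in its socket, rock it along the stand's length to feel the play: first tip the ball about 20 mm to the robot's left of upright, then about 20 mm to the right of upright. Then lift the loose peg out and put it, foot down, in the open steel tin for re-gluing, leaving the tin standing.

Things in the scene. Friction and masses are not known exactly. Their poses are not given: they have to be found in the camera images.
- stand: Fixed light-wood board 80 (x) x 220 (y) x 30 mm high. Origin: centre of its underside; x points away from the robot, y along the board to the robot's left (turned up to 23 degrees). Mid-top: a worn round socket 24 mm wide, its floor 6 mm above the origin. At y = +75 and -75 mm: tight 10 mm posts, tops 92 mm above the table, each with a loose 40 mm wide spool no higher than 75 mm.
- peg: Loose light-wood peg, 30 g, 132 mm long: 16 mm round shaft, 28 mm ball head. Origin: centre of its flat foot; z up the shaft. It stands upright in the socket and tips about its foot with hardly any force, the ball up to about 30 mm off centre. Grip the ball from above in any direction: it swivels between the jaws, so tip it by moving the ball sideways, square to the jaws' closing line.
- peg_ball (a point): Centre of the peg's ball head, 118 mm above the peg's foot along the peg's z.
- tin: Open, empty round steel tin, no handle, 84 mm across the mouth, 80 mm high, wall 3 mm, narrower at the bottom, 0.3 kg, loose, left or right of the stand. Origin: centre of its underside; inner floor about 5 mm above. (On the stand's other side: a closed amber glass jar of similar size.)
Mind the look-alikes: they are no part of the job. Of the things like the stand, leave any that is orange, purple or yellow; of the rest the smaller one is meant.

How it is judged:
By the outcome, as a careful person would: the job done as asked, in the order asked, and still so for the second after the job is handed in, with the robot touching nothing.
It also fails if it takes over 51 s, if anything falls off the work surface, if the arm or the gripper's body presses on something with over 40 N, if the wrist force passes 120 N, or if a joint passes its speed limit or range.

## Working session

There is one attempt and no reset: what is moved stays moved. The work goes in short steps, Python scripts to look and compute and a tool call to move; the robot and the scene stay as the last step left them, time stands still between calls to the robot, and variables do not carry over. Pictures are saved under pics/ and viewed, at most 10 in all, crops included, and the job is handed in when it is done.

Besides the shell and the picture viewer there is one more tool, called as name(argument=value, ...), one argument or row to a line, values as JSON. step_arm: Moves the arm, as the interface text tells. Shifts and turns lie within -1 to 1; 1 stands for 150 mm of shift or 90 degrees of turn. Its arguments: {"type":"object","properties":{"moves":{"type":"array","items":{"type":"object","properties":{"linear":{"type":"array","items":{"type":"number"}},"twist":{"type":"array","items":{"type":"number"}},"gripper":{"type":"number"}}}},"force":{"type":"number"}},"required":["moves"]}

```bash
mkdir -p pics
cat > h.py <<'E'
import numpy as np, cv2
from bench import manip
def grab(n):
    im,d=manip.get_image(n); c=manip.camera_info(n); np.savez(f'{n}.npz',im=im,d=d); return im,d,c
def ray(c,u,v):
    x=(np.asarray(u,float)-c['cx'])/c['fx']; y=(np.asarray(v,float)-c['cy'])/c['fy']
    a,b=x.copy(),y.copy()
    for _ in range(10):
        s=1+c['k1']*(a*a+b*b); a,b=x/s,y/s
    return np.stack([a,b,np.ones_like(a)],-1)
def pts(c,u,v,d):  # depth -> world
    return (ray(c,u,v)*np.asarray(d)[...,None])@np.array(c['orientation']).T+np.array(c['position'])
def plane(c,u,v,z):
    r=ray(c,u,v)@np.array(c['orientation']).T; p=np.array(c['position'])
    return p+r*((z-p[2])/r[...,2])[...,None]
E
python3 - <<'E'
from h import *
a=[]
for n in('top','side'):
    im,d,c=grab(n); cv2.imwrite(f'pics/{n}0.png',im[...,::-1]); print(n,c['position'],np.round(c['orientation'],2).tolist(),c['k1'],c['fx'],(d>0).mean())
s=manip.read_state(); print(s['time'],s['ee_pos'],np.round(s['ee_rot'],3).tolist(),s['contact_force'])
E
```

```text
top [0.122329   0.02789849 1.72354907] [[-0.04, -0.98, 0.2], [-1.0, 0.04, -0.01], [-0.0, -0.2, -0.98]] 0.013116899477005985 533.3629570844488 0.9958035714285715
side [-0.38862361 -0.73341182  1.4108067 ] [[0.68, -0.56, 0.48], [-0.73, -0.51, 0.45], [-0.01, -0.65, -0.76]] -0.04681910876055437 526.9909986929382 0.9857610544217688
0.1 [0.22747306 0.63532055 0.40385426] [[0.941, -0.337, -0.0], [-0.337, -0.941, -0.001], [0.0, 0.001, -1.0]] [-0.57266331 -0.0655322   0.78517129]
```

View pics/top0.png

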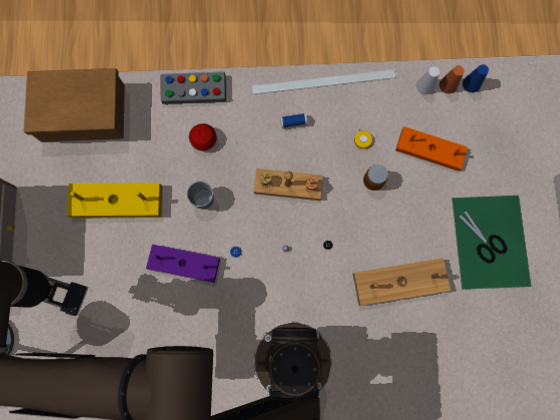

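View pics/side0.png

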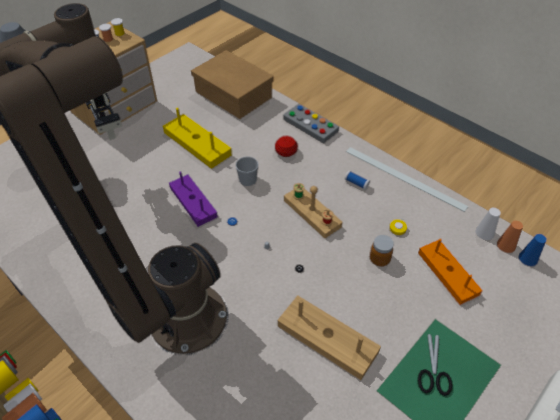

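The top view shows five stand-like things: yellow (115,200), purple (183,263), orange (432,148), a large wood one (402,282) and a small wood one (288,184). Leaving out the coloured ones, the smaller wood one at (288,184) fits, and it also carries the spools and peg. The tin is at (200,195) and the amber jar at (376,178). I'll confirm in a crop and measure.

```bash
cat > m.py <<'E'
from h import *
z=np.load('top.npz'); im,d=z['im'],z['d']; c=manip.camera_info('top')
v,u=np.mgrid[0:420,0:560]; P=pts(c,u,v,d)
def reg(u0,u1,v0,v1):
    return P[v0:v1,u0:u1].reshape(-1,3), im[v0:v1,u0:u1].reshape(-1,3)
p,k=reg(245,332,160,208)
b=p[(abs(p[:,2]-.030)<.004)]
(cx,cy),(w,h),a=cv2.minAreaRect((b[:,:2]*1000).astype(np.float32)); print('stand',cx,cy,w,h,a)
q=p[p[:,2]>.125]; print('ball cand',len(q),q.mean(0),q.max(0)); 
for t in (.05,.085):
  q=p[(p[:,2]>t)&(p[:,2]<.1)]; 
  for s in(1,-1):
    m=q[(q[:,1]-cy/1000)*s>.03]; print('post',t,len(m),np.median(m,0) if len(m) else 0,m[:,2].max() if len(m) else 0)
p,k=reg(180,222,175,215); q=p[p[:,2]>.07]; (x,y),r=cv2.minEnclosingCircle((q[:,:2]*1000).astype(np.float32)); print('tin',x,y,r,q[:,2].max())
p,k=reg(360,392,160,195); q=p[p[:,2]>.05]; print('jar',q.mean(0),q[:,2].max())
z=np.load('side.npz')['im']
A=cv2.resize(im[150:220,180:340],(800,350),interpolation=2); B=cv2.resize(z[170:245,270:355],(283,250),interpolation=2)
C=np.zeros((600,800,3),np.uint8); C[:350]=A; C[350:,:283]=B; cv2.imwrite('pics/crop.png',C[...,::-1])
E
python3 m.py
```

```text
stand 563.025634765625 -10.175567626953125 219.21987915039062 82.85415649414062 81.48504638671875
ball cand 74 [ 0.46676014 -0.00171599  0.47726346] [0.57503229 0.02789849 1.72354907]
post 0.05 121 [0.57322605 0.06325269 0.07471259] 0.09761783863673057
post 0.05 121 [ 0.55065558 -0.08312463  0.06659403] 0.09865133827466455
post 0.085 7 [0.57320835 0.06520697 0.09479892] 0.09761783863673057
post 0.085 8 [ 0.54975971 -0.08403502  0.0926265 ] 0.09865133827466455
tin 345.8388366699219 157.17929077148438 258.2057800292969 1.7235490733566856
jar [ 0.55656792 -0.28671351  0.10647034] 1.7235490733566856
```

View pics/crop.png

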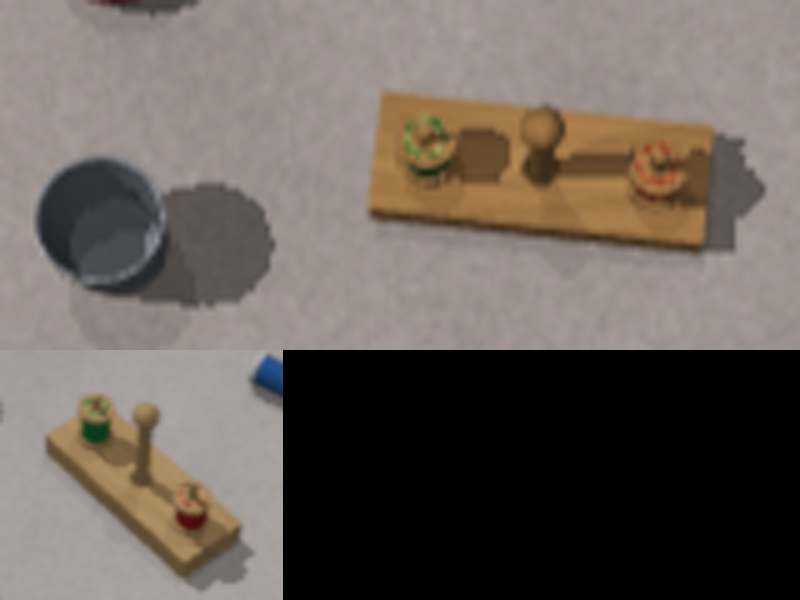

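The crop confirms the small wood stand: peg ball at crop (542,128), which is top pixel (288,176), green spool on its left and red spool on its right. The open tin's mouth is centred at crop (101,220), or pixel (200,194). Next I'll filter out the missing depth readings and measure the ball and tin.

```bash
cat > m2.py <<'E'
from h import *
z=np.load('top.npz'); im,d=z['im'],z['d']; c=manip.camera_info('top')
v,u=np.mgrid[0:420,0:560]; P=pts(c,u,v,d); P[d==0]=-1
def reg(n,u0,u1,v0,v1,lo):
    m=np.zeros(d.shape,bool); m[v0:v1,u0:u1]=1; m&=(P[...,2]>lo)&(P[...,2]<.3); q=P[m]
    print(n,m.sum(),'mean',q.mean(0).round(4),'max z',q[:,2].max().round(4)); return m,q
m,q=reg('ball',270,305,160,200,.12); U,V=u[m].mean(),v[m].mean(); print(U,V,plane(c,U,V,.124))
m,q=reg('tin',175,225,170,220,.07); (x,y),r=cv2.minEnclosingCircle((q[:,:2]*1000).astype(np.float32)); print(x,y,r)
m,q=reg('jar',355,395,155,200,.05)
# side ball ray
z=np.load('side.npz'); im,d=z['im'],z['d']; c=manip.camera_info('side'); P=pts(c,u,v,d); P[d==0]=-1
m,q=reg('ballside',295,330,180,210,.115); U,V=u[m].mean(),v[m].mean(); print(U,V,plane(c,U,V,.124))
m,q=reg('tinside',230,265,150,192,.074); (x,y),r=cv2.minEnclosingCircle((q[:,:2]*1000).astype(np.float32)); print(x,y,r)
E
python3 m2.py
```

```text
ball 64 mean [ 0.5612 -0.01    0.1325] max z 0.1415
288.046875 175.765625 [ 0.56358625 -0.0101689   0.124     ]
tin 109 mean [0.5334 0.2745 0.0776] max z 0.0873
529.5535888671875 272.0714416503906 42.316497802734375
jar 401 mean [ 0.5641 -0.2922  0.0782] max z 0.0948
ballside 54 mean [ 0.5569 -0.0132  0.129 ] max z 0.1417
313.75925925925924 189.2037037037037 [ 0.56061975 -0.01033725  0.124     ]
tinside 80 mean [0.5277 0.275  0.0786] max z 0.0883
527.5951538085938 271.1353759765625 43.827415466308594
```

step_arm(
  moves=[
    {"linear": [1,0.93,0],"twist": [0,0,0],"gripper": 1},
    {"linear": [1,0.93,0],"twist": [0,0,0],"gripper": 1},
    {"linear": [1,0.93,0],"twist": [0,0,0],"gripper": 1},
    {"linear": [1,0.93,0],"twist": [0,0,0],"gripper": 1},
    {"linear": [1,0.93,0],"twist": [0,0,0],"gripper": 1},
  ],
)

```text
time: 0.52
ee_pos: [0.3222, 0.4514, 0.4043]
ee_rot: [[0.942, -0.337, -0.0], [-0.337, -0.942, -0.001], [-0.0, 0.001, -1.0]]
contact_force: [1.3, 0.4, 1.1]
width: 0.999
finger_force: 0.0
```

step_arm(
  moves=[
    {"linear": [1,0.93,0],"twist": [0,0,0],"gripper": 1},
    {"linear": [1,0.93,0],"twist": [0,0,0],"gripper": 1},
    {"linear": [1,0.93,0],"twist": [0,0,0],"gripper": 1},
    {"linear": [1,0.93,0],"twist": [0,0,0],"gripper": 1},
    {"linear": [1,0.93,0],"twist": [0,0,0],"gripper": 1},
  ],
)

```text
time: 0.93
ee_pos: [0.4162, 0.2694, 0.4047]
ee_rot: [[0.942, -0.337, -0.0], [-0.337, -0.942, 0.0], [-0.0, -0.0, -1.0]]
contact_force: [2.4, 0.2, -0.4]
width: 0.998
finger_force: 0.0
```

step_arm(
  moves=[
    {"linear": [1,0.93,0],"twist": [0,0,0.08],"gripper": 1},
    {"linear": [1,0.93,0],"twist": [0,0,0.16],"gripper": 1},
    {"linear": [1,0.93,0],"twist": [0,0,0.24],"gripper": 1},
    {"linear": [1,0.93,0],"twist": [0,0,0.32],"gripper": 1},
    {"linear": [1,0.93,0],"twist": [0,0,0.4],"gripper": 1},
    {"linear": [1,0.93,0],"twist": [0,0,0.4],"gripper": 1},
  ],
)

```text
time: 1.43
ee_pos: [0.5118, 0.085, 0.4042]
ee_rot: [[0.553, -0.833, -0.001], [-0.833, -0.553, -0.001], [0.001, 0.002, -1.0]]
contact_force: [-0.4, 1.5, -0.3]
width: 1.0
finger_force: 0.0
```

step_arm(
  moves=[
    {"linear": [0.24,0.02,0],"twist": [0,0,0.07],"gripper": 1},
    {"linear": [0.48,0.05,0.1],"twist": [0,0,0.14],"gripper": 1},
    {"linear": [0.716,0.069,0.2],"twist": [0,0,0.21],"gripper": 1},
    {"linear": [0.716,0.069,0.3],"twist": [0,0,0.28],"gripper": 1},
    {"linear": [0.716,0.069,0.4],"twist": [0,0,0.35],"gripper": 1},
    {"linear": [0.716,0.069,0.45],"twist": [0,0,0.42],"gripper": 1},
    {"linear": [0.716,0.069,0.45],"twist": [0,0,0.468],"gripper": 1},
    {"linear": [0.716,0.069,0.45],"twist": [0,0,0.468],"gripper": 1},
  ],
)

```text
time: 2.1
ee_pos: [0.5619, -0.005, 0.3361]
ee_rot: [[-0.14, -0.99, -0.002], [-0.99, 0.14, -0.001], [0.001, 0.002, -1.0]]
contact_force: [0.6, -0.1, 0.7]
width: 1.0
finger_force: 0.0
```

Run:
```python
from h import *
s=manip.read_state(); print(s['time'],s['ee_pos'],np.round(s['ee_rot'],4).tolist(),s['joint_positions'])
im,d,c=grab('side'); A=cv2.resize(im[120:260,230:390],(800,700)[::1],interpolation=2)[:600]
cv2.imwrite('pics/pre.png',A[...,::-1])
```

```text
2.1 [ 0.56185121 -0.00497685  0.33605894] [[-0.1397, -0.9902, -0.0022], [-0.9902, 0.1397, -0.0006], [0.0009, 0.0021, -1.0]] [ 1.94485465e+01  1.31864204e+01 -1.92278150e+01 -1.11951317e-02
 -5.77148019e+01 -2.74748501e+01]
```

View pics/pre.png

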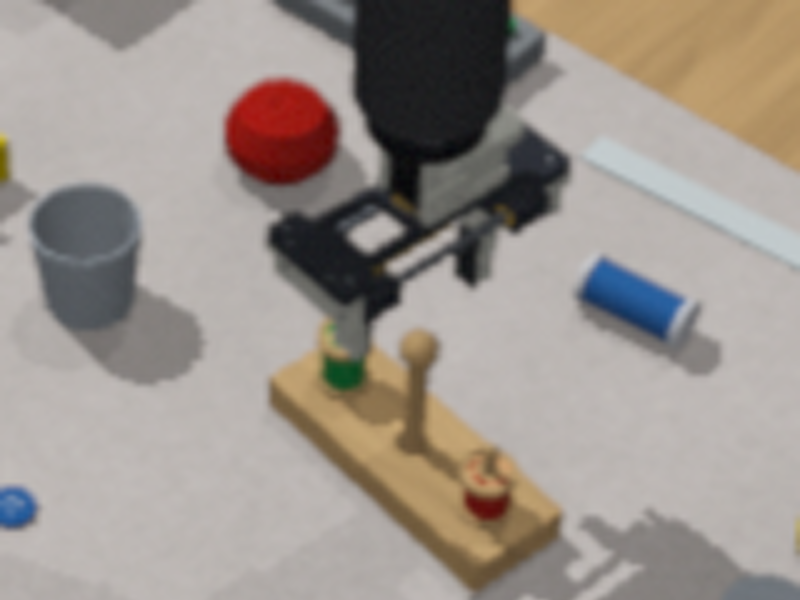

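The jaws straddle the ball, which is at crop (419,350), along the stand's x axis. I'll let the arm settle before descending.

step_arm(
  moves=[
    {"linear": [0,0,0],"twist": [0,0,0],"gripper": 1},
    {"linear": [0,0,0],"twist": [0,0,0],"gripper": 1},
  ],
  force=8,
)

```text
time: 2.32
ee_pos: [0.5622, -0.0046, 0.3375]
ee_rot: [[-0.134, -0.991, 0.001], [-0.991, 0.134, 0.0], [-0.0, -0.001, -1.0]]
contact_force: [1.3, -0.0, -0.4]
width: 0.999
finger_force: 0.0
```

step_arm(
  moves=[
    {"linear": [0.037,0,0.12],"twist": [0,0,0.009],"gripper": 1},
    {"linear": [0.037,0,0.24],"twist": [0,0,0.009],"gripper": 1},
    {"linear": [0.037,0,0.363],"twist": [0,0,0.009],"gripper": 1},
    {"linear": [0.037,0,0.363],"twist": [0,0,0.009],"gripper": 1},
    {"linear": [0.037,0,0.363],"twist": [0,0,0.009],"gripper": 1},
  ],
)

```text
time: 2.73
ee_pos: [0.5612, -0.0102, 0.2825]
ee_rot: [[-0.149, -0.989, -0.001], [-0.989, 0.149, -0.001], [0.001, 0.001, -1.0]]
contact_force: [0.9, -0.6, 0.4]
width: 0.996
finger_force: 0.0
```

step_arm(
  moves=[
    {"linear": [0,0,0],"twist": [0,0,0],"gripper": 0.5},
    {"linear": [0,0,0],"twist": [0,0,0],"gripper": 0.4},
    {"linear": [0,0,0],"twist": [0,0,0],"gripper": 0.2},
    {"linear": [0,0,0],"twist": [0,0,0],"gripper": 0.2},
    {"linear": [0,0,0],"twist": [0,0,0],"gripper": 0.2},
    {"linear": [0,0,0],"twist": [0,0,0],"gripper": 0.2},
    {"linear": [0,0,0],"twist": [0,0,0],"gripper": 0.2},
    {"linear": [0,0,0],"twist": [0,0,0],"gripper": 0.2},
  ],
)

```text
time: 3.4
ee_pos: [0.5614, -0.0103, 0.2828]
ee_rot: [[-0.15, -0.989, 0.0], [-0.989, 0.15, 0.0], [-0.0, -0.0, -1.0]]
contact_force: [0.2, 0.1, -0.6]
width: 0.46
finger_force: 0.0
```

step_arm(
  moves=[
    {"linear": [0,0,0],"twist": [0,0,0],"gripper": 0.2},
    {"linear": [0,0,0],"twist": [0,0,0],"gripper": 0.2},
    {"linear": [0,0,0],"twist": [0,0,0],"gripper": 0.2},
    {"linear": [0,0,0],"twist": [0,0,0],"gripper": 0.2},
  ],
)

```text
time: 3.73
ee_pos: [0.5614, -0.0103, 0.2827]
ee_rot: [[-0.15, -0.989, -0.0], [-0.989, 0.15, -0.0], [0.0, 0.0, -1.0]]
contact_force: [-0.2, -0.1, 1.0]
width: 0.311
finger_force: 8.0
```

Run:
```python
from h import *
s=manip.read_state(); print(s['time'],s['ee_pos'],s['width'],s['finger_force'],s['contact_force'])
im,d,c=grab('side'); A=cv2.resize(im[130:250,250:410],(800,600),interpolation=2)
cv2.imwrite('pics/grip.png',A[...,::-1])
```

```text
3.7333 [ 0.5613829  -0.01025325  0.28268225] 0.3108733547150389 8.000016510486603 [-0.24589844 -0.0786437   1.02584258]
```

View pics/grip.png

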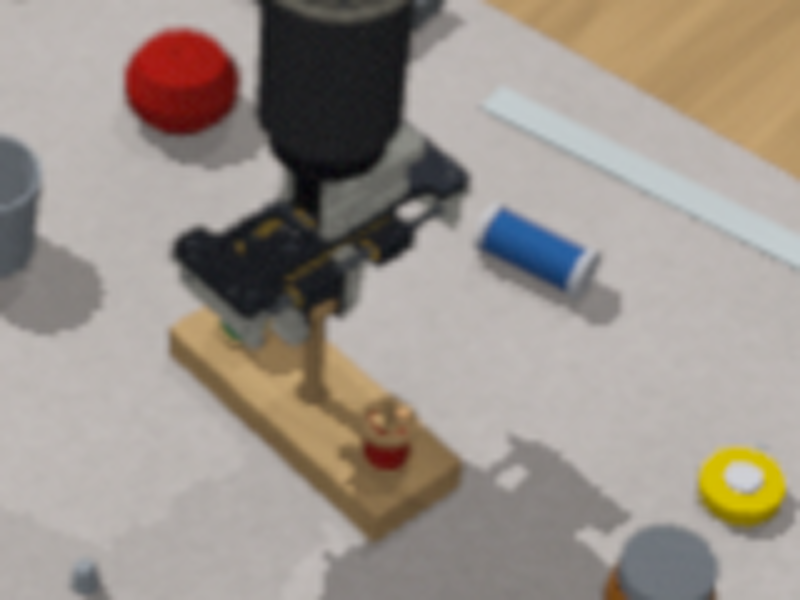

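The ball is gripped (27 mm opening, 8 N) and the shaft is upright at crop (315,360). I'll rock it left first. Tool +x points to the robot's right, along the stand.

step_arm(
  moves=[
    {"linear": [-0.03,0,0],"twist": [0,0,0],"gripper": 0.2},
    {"linear": [-0.06,0,0],"twist": [0,0,0],"gripper": 0.2},
    {"linear": [-0.09,0,0],"twist": [0,0,0],"gripper": 0.2},
    {"linear": [-0.115,0,0],"twist": [0,0,0],"gripper": 0.2},
    {"linear": [-0.135,0,0],"twist": [0,0,0],"gripper": 0.2},
    {"linear": [-0.135,0,0],"twist": [0,0,0],"gripper": 0.2},
    {"linear": [-0.135,0,0],"twist": [0,0,0],"gripper": 0.2},
    {"linear": [-0.135,0,0],"twist": [0,0,0],"gripper": 0.2},
  ],
)

```text
time: 4.45
ee_pos: [0.5643, 0.0098, 0.2827]
ee_rot: [[-0.15, -0.989, -0.0], [-0.989, 0.15, -0.0], [0.0, 0.0, -1.0]]
contact_force: [-0.1, 0.5, -0.2]
width: 0.31
finger_force: 8.0
```

Run:
```python
from h import *
s=manip.read_state(); print(s['time'],s['ee_pos'],s['width'],s['finger_force'],s['contact_force'])
im,d,c=grab('side'); A=cv2.resize(im[130:250,250:410],(800,600),interpolation=2)
cv2.imwrite('pics/left.png',A[...,::-1])
```

```text
4.45 [0.56434342 0.00978665 0.28268378] 0.31036200025338406 7.999948114156723 [-0.14906782  0.47874308 -0.233462  ]
```

View pics/left.png

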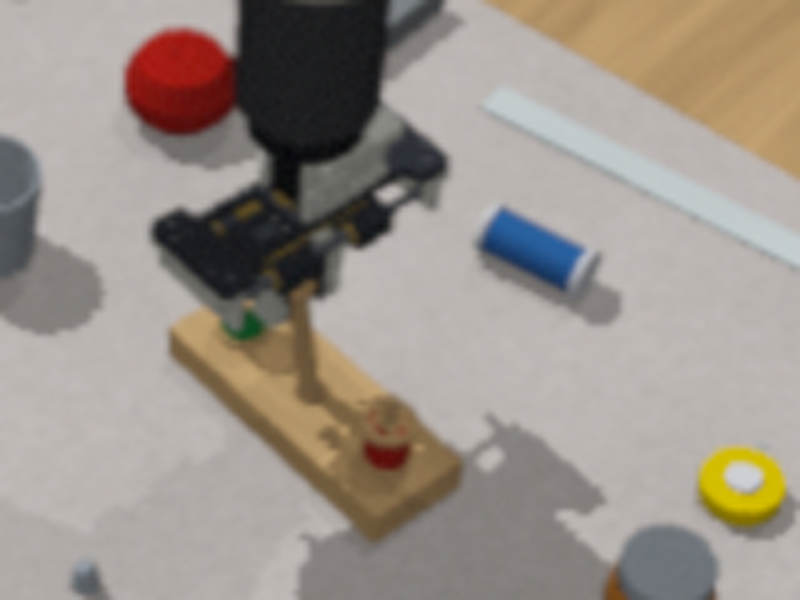

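The shaft now leans left, from the ball at crop (302,290) to the foot at (312,390), with the foot still in the socket. The foot may have slid slightly within the play, so I'll go 2 mm further and then swing right.

step_arm(
  moves=[
    {"linear": [-0.014,0,0],"twist": [0,0,0],"gripper": 0.2},
    {"linear": [-0.014,0,0],"twist": [0,0,0],"gripper": 0.2},
    {"linear": [-0.014,0,0],"twist": [0,0,0],"gripper": 0.2},
  ],
)

```text
time: 4.75
ee_pos: [0.5647, 0.0118, 0.2827]
ee_rot: [[-0.15, -0.989, -0.0], [-0.989, 0.15, 0.0], [-0.0, 0.0, -1.0]]
contact_force: [-0.2, -1.0, -0.5]
width: 0.308
finger_force: 8.0
```

step_arm(
  moves=[
    {"linear": [0.03,0,0],"twist": [0,0,0],"gripper": 0.2},
    {"linear": [0.07,0,0],"twist": [0,0,0],"gripper": 0.2},
    {"linear": [0.11,0,0],"twist": [0,0,0],"gripper": 0.2},
    {"linear": [0.15,0,0],"twist": [0,0,0],"gripper": 0.2},
    {"linear": [0.15,0,0],"twist": [0,0,0],"gripper": 0.2},
    {"linear": [0.15,0,0],"twist": [0,0,0],"gripper": 0.2},
  ],
)

```text
time: 5.25
ee_pos: [0.5612, -0.011, 0.2828]
ee_rot: [[-0.151, -0.989, 0.0], [-0.989, 0.151, 0.0], [-0.0, -0.0, -1.0]]
contact_force: [-1.2, 0.5, 0.4]
width: 0.308
finger_force: 8.0
```

step_arm(
  moves=[
    {"linear": [0.03,0,0],"twist": [0,0,0],"gripper": 0.2},
    {"linear": [0.06,0,0],"twist": [0,0,0],"gripper": 0.2},
    {"linear": [0.09,0,0],"twist": [0,0,0],"gripper": 0.2},
    {"linear": [0.12,0,0],"twist": [0,0,0],"gripper": 0.2},
    {"linear": [0.14,0,0],"twist": [0,0,0],"gripper": 0.2},
    {"linear": [0.14,0,0],"twist": [0,0,0],"gripper": 0.2},
    {"linear": [0.14,0,0],"twist": [0,0,0],"gripper": 0.2},
    {"linear": [0.14,0,0],"twist": [0,0,0],"gripper": 0.2},
  ],
)

```text
time: 5.92
ee_pos: [0.5582, -0.0312, 0.2827]
ee_rot: [[-0.15, -0.989, -0.0], [-0.989, 0.15, -0.0], [0.0, 0.0, -1.0]]
contact_force: [-0.9, 1.5, 0.2]
width: 0.313
finger_force: 8.0
```

Run:
```python
from h import *
s=manip.read_state(); print(s['time'],s['ee_pos'],s['width'],s['finger_force'],s['contact_force'])
im,d,c=grab('side'); A=cv2.resize(im[130:250,250:410],(800,600),interpolation=2)
cv2.imwrite('pics/right.png',A[...,::-1])
```

```text
5.9167 [ 0.5581821  -0.03120105  0.28269648] 0.3133862129329655 7.999959290027618 [-0.89407721  1.54531934  0.23911019]
```

View pics/right.png

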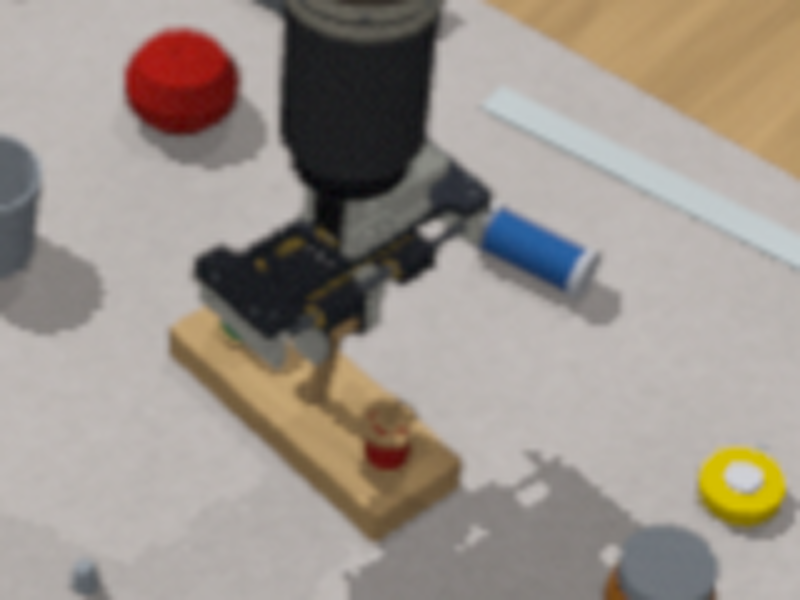

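The peg now leans right, from crop (340,320) to its foot at (320,395) in the socket, with the ball about 21 mm right of upright. I'll bring it back upright and lift.

step_arm(
  force=12,
  moves=[
    {"linear": [-0.04,0,0],"twist": [0,0,0],"gripper": 0.2},
    {"linear": [-0.08,0,0],"twist": [0,0,0],"gripper": 0.2},
    {"linear": [-0.12,0,0],"twist": [0,0,0],"gripper": 0.2},
    {"linear": [-0.141,0,0],"twist": [0,0,0],"gripper": 0.2},
    {"linear": [-0.141,0,0],"twist": [0,0,0],"gripper": 0.2},
    {"linear": [-0.141,0,0],"twist": [0,0,0],"gripper": 0.2},
  ],
)

```text
time: 6.47
ee_pos: [0.5614, -0.0098, 0.2827]
ee_rot: [[-0.149, -0.989, 0.0], [-0.989, 0.149, -0.0], [0.0, -0.0, -1.0]]
contact_force: [-0.4, 0.2, 0.8]
width: 0.306
finger_force: 12.0
```

step_arm(
  moves=[
    {"linear": [0,0,-0.06],"twist": [0,0,0],"gripper": 0.2},
    {"linear": [0,0,-0.14],"twist": [0,0,0],"gripper": 0.2},
    {"linear": [0,0,-0.26],"twist": [0,0,0],"gripper": 0.2},
    {"linear": [0,0,-0.42],"twist": [0,0,0],"gripper": 0.2},
    {"linear": [0,0,-0.6],"twist": [0,0,0],"gripper": 0.2},
    {"linear": [0,0,-0.8],"twist": [0,0,0],"gripper": 0.2},
    {"linear": [0,0,-1],"twist": [0,0,0],"gripper": 0.2},
    {"linear": [0,0,-1],"twist": [0,0,0],"gripper": 0.2},
  ],
)

```text
time: 7.13
ee_pos: [0.5624, -0.0106, 0.4402]
ee_rot: [[-0.149, -0.989, 0.01], [-0.989, 0.149, 0.001], [-0.002, -0.01, -1.0]]
contact_force: [1.3, -0.2, 0.5]
width: 0.307
finger_force: 12.0
```

step_arm(
  moves=[
    {"linear": [-0.1,0,0],"twist": [0,0,0],"gripper": 0.2},
    {"linear": [-0.25,0,0],"twist": [0,0,0],"gripper": 0.2},
    {"linear": [-0.4,0,0],"twist": [0,0,0],"gripper": 0.2},
    {"linear": [-0.55,0,0],"twist": [0,0,0],"gripper": 0.2},
    {"linear": [-0.7,0,0],"twist": [0,0,0],"gripper": 0.2},
    {"linear": [-0.85,0,0],"twist": [0,0,0],"gripper": 0.2},
    {"linear": [-0.95,0,0],"twist": [0,0,0],"gripper": 0.2},
    {"linear": [-0.95,0,0],"twist": [0,0,0],"gripper": 0.2},
  ],
)

```text
time: 7.8
ee_pos: [0.583, 0.1332, 0.4321]
ee_rot: [[-0.148, -0.989, -0.001], [-0.989, 0.148, -0.0], [0.0, 0.001, -1.0]]
contact_force: [-0.1, -0.2, -0.9]
width: 0.308
finger_force: 12.0
```

step_arm(
  moves=[
    {"linear": [-0.12,0.07,0],"twist": [0,0,0],"gripper": 0.2},
    {"linear": [-0.28,0.16,0],"twist": [0,0,0],"gripper": 0.2},
    {"linear": [-0.44,0.25,0],"twist": [0,0,0],"gripper": 0.2},
    {"linear": [-0.6,0.35,0],"twist": [0,0,0],"gripper": 0.2},
    {"linear": [-0.74,0.43,0],"twist": [0,0,0],"gripper": 0.2},
    {"linear": [-0.82,0.48,0],"twist": [0,0,0],"gripper": 0.2},
    {"linear": [-0.858,0.496,0],"twist": [0,0,0],"gripper": 0.2},
    {"linear": [-0.858,0.496,0],"twist": [0,0,0],"gripper": 0.2},
  ],
)

```text
time: 8.47
ee_pos: [0.5282, 0.2697, 0.4326]
ee_rot: [[-0.149, -0.989, -0.0], [-0.989, 0.149, -0.0], [0.0, 0.0, -1.0]]
contact_force: [-0.4, -0.3, -0.9]
width: 0.307
finger_force: 12.0
```

Run:
```python
from h import *
s=manip.read_state(); print(s['time'],s['ee_pos'],s['width'],s['finger_force'],s['contact_force'])
im,d,c=grab('side'); A=cv2.resize(im[70:200,160:330],(785,600),interpolation=2)
cv2.imwrite('pics/above.png',A[...,::-1])
```

```text
8.4667 [0.52819256 0.26968321 0.4325968 ] 0.3072960915025587 12.000114172697067 [-0.41740819 -0.29981508 -0.88549615]
```

View pics/above.png

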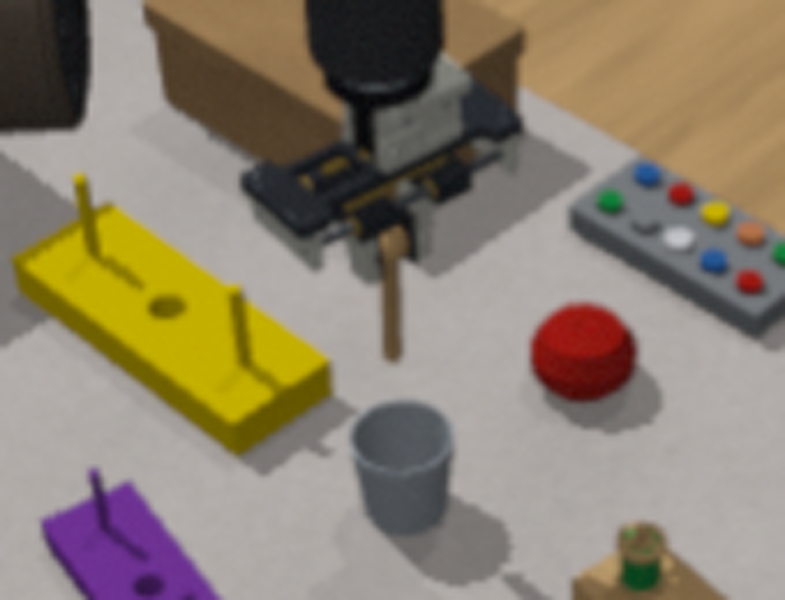

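The peg hangs upright with its foot at crop (392,357), above the tin mouth at (402,445). I'll lower it.

step_arm(
  moves=[
    {"linear": [-0.012,0,0.12],"twist": [0,0,0],"gripper": 0.2},
    {"linear": [-0.012,0,0.28],"twist": [0,0,0],"gripper": 0.2},
    {"linear": [-0.012,0,0.44],"twist": [0,0,0],"gripper": 0.2},
    {"linear": [-0.012,0,0.6],"twist": [0,0,0],"gripper": 0.2},
    {"linear": [-0.012,0,0.74],"twist": [0,0,0],"gripper": 0.2},
    {"linear": [-0.012,0,0.86],"twist": [0,0,0],"gripper": 0.2},
    {"linear": [-0.012,0,0.95],"twist": [0,0,0],"gripper": 0.2},
    {"linear": [-0.012,0,0.95],"twist": [0,0,0],"gripper": 0.2},
  ],
)

```text
time: 9.18
ee_pos: [0.5284, 0.2688, 0.2871]
ee_rot: [[-0.152, -0.988, -0.004], [-0.988, 0.152, -0.003], [0.004, 0.004, -1.0]]
contact_force: [0.3, -0.1, -0.7]
width: 0.303
finger_force: 12.0
```

step_arm(
  moves=[
    {"linear": [0,0,0.015],"twist": [0,0,0],"gripper": 0.2},
    {"linear": [0,0,0.03],"twist": [0,0,0],"gripper": 0.2},
    {"linear": [0,0,0.042],"twist": [0,0,0],"gripper": 0.2},
    {"linear": [0,0,0.047],"twist": [0,0,0],"gripper": 0.2},
    {"linear": [0,0,0.047],"twist": [0,0,0],"gripper": 0.2},
    {"linear": [0,0,0.047],"twist": [0,0,0],"gripper": 0.2},
  ],
)

```text
time: 9.68
ee_pos: [0.5288, 0.2709, 0.2837]
ee_rot: [[-0.15, -0.989, 0.001], [-0.989, 0.15, 0.001], [-0.001, -0.001, -1.0]]
contact_force: [0.1, -0.3, 0.1]
width: 0.304
finger_force: 12.0
```

step_arm(
  moves=[
    {"linear": [0,0,0.006],"twist": [0,0,0],"gripper": 0.2},
    {"linear": [0,0,0.01],"twist": [0,0,0],"gripper": 0.2},
    {"linear": [0,0,0.01],"twist": [0,0,0],"gripper": 0.2},
    {"linear": [0,0,0.01],"twist": [0,0,0],"gripper": 0.2},
  ],
)

```text
time: 10.02
ee_pos: [0.5287, 0.2708, 0.2817]
ee_rot: [[-0.15, -0.989, -0.0], [-0.989, 0.15, -0.0], [0.0, 0.0, -1.0]]
contact_force: [0.1, -0.8, 0.3]
width: 0.308
finger_force: 12.0
```

step_arm(
  moves=[
    {"linear": [0,0,0],"twist": [0,0,0],"gripper": 0.34},
    {"linear": [0,0,0],"twist": [0,0,0],"gripper": 0.4},
    {"linear": [0,0,0],"twist": [0,0,0],"gripper": 0.5},
    {"linear": [0,0,0],"twist": [0,0,0],"gripper": 0.6},
    {"linear": [0,0,0],"twist": [0,0,0],"gripper": 0.7},
    {"linear": [0,0,0],"twist": [0,0,0],"gripper": 0.8},
    {"linear": [0,0,0],"twist": [0,0,0],"gripper": 0.8},
    {"linear": [0,0,0],"twist": [0,0,0],"gripper": 0.8},
  ],
)

```text
time: 10.68
ee_pos: [0.5288, 0.2708, 0.2817]
ee_rot: [[-0.15, -0.989, 0.0], [-0.989, 0.15, -0.0], [0.0, -0.0, -1.0]]
contact_force: [0.1, 1.0, 0.7]
width: 0.773
finger_force: 0.0
```

step_arm(
  moves=[
    {"linear": [0,0,-0.1],"twist": [0,0,0],"gripper": 0.8},
    {"linear": [0,0,-0.25],"twist": [0,0,0],"gripper": 0.8},
    {"linear": [0,0,-0.45],"twist": [0,0,0],"gripper": 0.8},
    {"linear": [0,0,-0.7],"twist": [0,0,0],"gripper": 0.8},
    {"linear": [0,0,-1],"twist": [0,0,0],"gripper": 0.8},
    {"linear": [0,0,-1],"twist": [0,0,0],"gripper": 0.8},
    {"linear": [0,0,-1],"twist": [0,0,0],"gripper": 0.8},
  ],
)

```text
time: 11.27
ee_pos: [0.5292, 0.271, 0.4354]
ee_rot: [[-0.15, -0.989, 0.005], [-0.989, 0.15, 0.004], [-0.005, -0.004, -1.0]]
contact_force: [-0.0, 0.0, -0.8]
width: 0.804
finger_force: 0.0
```

Run:
```python
from h import *
s=manip.read_state(); print(s['time'],s['ee_pos'],s['width'],s['finger_force'],s['contact_force'])
im,d,c=grab('side'); A=cv2.resize(im[90:240,160:360],(800,600),interpolation=2)
cv2.imwrite('pics/end.png',A[...,::-1])
```

```text
11.2667 [0.52916241 0.27102422 0.43543694] 0.8038622002507255 0.0 [-0.02665888  0.02477522 -0.77755117]
```

View pics/end.png

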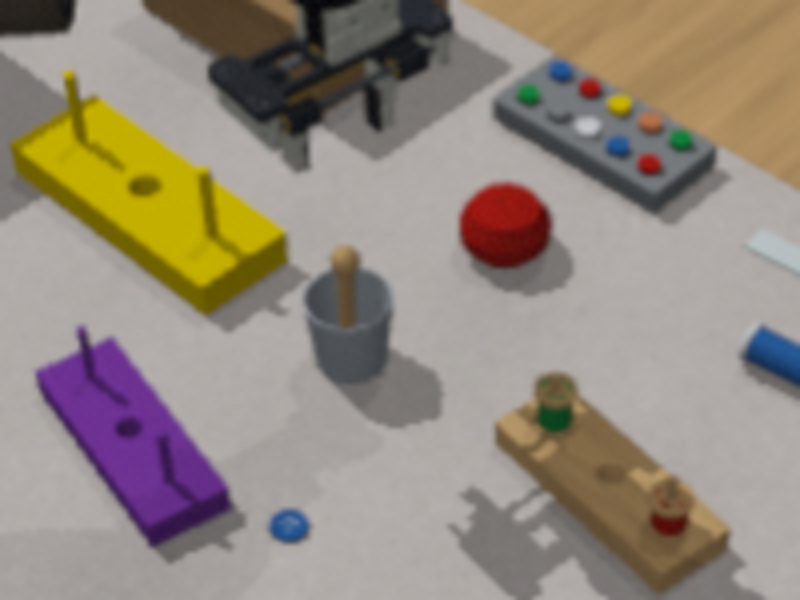

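The peg stands foot down in the upright tin, ball at crop (345,260). The socket at (612,472) is empty, both spools are in place, and the gripper is clear.

step_arm(
  moves=[
    {"linear": [0,0,0],"twist": [0,0,0],"gripper": 0.8},
    {"linear": [0,0,0],"twist": [0,0,0],"gripper": 0.8},
    {"linear": [0,0,0],"twist": [0,0,0],"gripper": 0.8},
  ],
)

```text
time: 11.57
ee_pos: [0.5286, 0.2707, 0.4303]
ee_rot: [[-0.15, -0.989, -0.002], [-0.989, 0.15, -0.002], [0.002, 0.001, -1.0]]
contact_force: [0.3, 0.5, -0.7]
width: 0.796
finger_force: 0.0
```

```bash
python3 -c "
from bench import manip
print(manip.job_done())"
```

```text
the job is handed in; nothing more can be done
None
```

I rocked the peg about 22 mm left and then about 21 mm right, with its foot in the socket, then stood it foot down in the upright tin and handed the job in at about 11.6 s; no verdict was returned.

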